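# Mount the drying-peg bracket and hang a jar on it

### The job

Get a drying place ready for the rinsed white jar: hook the loose peg bracket into both slots of the slotted upright and press it down until it is fully home, pushing the stiff orange stop down under it. Then take the jar from its sloping rest, turn it mouth-down and lower it over the bracket's peg until its rim stands on the tray, and let go. Leave the tape roll, the bowl, the eraser and the paint tube where they lie.

Things in the scene. Friction and masses are not known exactly. Their poses are not given: they have to be found in the camera images.
- upright: Grey slotted upright fixed to the table: column 52 wide (y), 38 deep, 197 mm high; dark base 150 x 140 x 12 mm reaching 40 mm in front. Origin at table height in the column's front face, mid-width; x points into the column (away from the robot at yaw 0), z up. Front plate 4 mm thick, hollow 30 mm behind; two slots 16 mm wide at mid-width, open from 112 to 145 and 156 to 189 mm above the table.
- seat (a point): Point on the upright's front face, mid-width, 90 mm above the table: where bracket_back lies when the bracket is fully home (the mounted bracket then sags 2 to 3 degrees, nose down, in the play of its hooks). Axes as upright.
- shoe (a joint): Orange stop, 24 x 15 mm, on the upright's front face below the slots. 0 at the start, its top 8 mm above the bracket's home height; slides straight down, 9.5 mm at most, against a stiff friction of 8 N and stays where pushed. The bracket's weight alone does not move it: the hooked bracket rests on it until pressed down, then reads about 0.008 m.
- bracket: Loose bracket, 0.3 kg, standing on the table right way up. Origin on its underside below the middle of the blue grip fin; x points to the hooks, z up. Aluminium tray 125 x 70 x 6 mm, x -95 to +30 mm; fin 12 mm thick (y), x -18 to +22, top 80 mm up, to grip from above; back plate 40 mm wide, x 22 to 30, top 80 mm up, to press down on (10 to 20 N); white peg 16 mm thick at x -58, top 80 mm up.
- bracket_back (a point): Lower edge of the bracket's back plane, mid-width, 30 mm along x from bracket; axes as bracket.
- hooks (a point): In the bracket's back plane, 44 mm up. Two dark hooks, 8 mm wide, stick out 13 mm: 10 mm high tongues (undersides 22 and 66 mm above the tray's underside), each with a lip 6.5 mm behind the plane, 6.5 mm thick, hanging 14 mm below its tongue. Enter along x with the bracket 14 to 23 mm above home, back plate against the upright, then lower till the tongues sit on the slots' lower edges.
- peg_foot (a point): Point on the peg's axis at the height of the rib tops (9 mm above the bracket's underside): where the middle of the jar's mouth comes to lie; two 3 mm ribs on the tray carry the rim. The peg rises 71 mm above it.
- rest: Fixed pale wooden draining rest, base 130 x 70 x 8 mm. Origin at table height under the middle of the jar; its x axis points to the jar's bottom end. Two narrow saddles under the jar, no wider than it, and a low stop under its rim; nothing stands beside the jar.
- jar: White empty jar with a dark label band, open at one end, 54 mm in diameter over the body, 95 mm long, 0.16 kg, mouth about 34 mm wide inside, 89 mm deep. Origin at the centre of its bottom; its z axis runs along it to the mouth. It lies in the rest with its mouth end dipping 20 degrees below level (mouth towards the rest's -x), its middle 65 mm above the table.
- jar_mouth (a point): Centre of the jar's mouth, in the plane of the rim, 94.5 mm along z from jar.
- tape_roll: Bystander: roll of pale masking tape lying flat, 104 mm across, 25 mm high; origin at its underside.
- bowl: Bystander: small celadon green bowl, 89 mm across, 47 mm high; origin at its underside.
- eraser: Bystander: blue and white eraser, 22 x 46 x 13 mm; origin at its underside.
- paint_tube: Bystander: large paint tube with a black cap, 42 x 125 x 36 mm, lying flat; origin at its underside.

How it is judged (in metres and radians):
On the way, in this order (a step that is already met when the one before it is completed fails the run):
1. the bracket is hooked into the upright and pressed fully down (horizontal distance between bracket_back and seat below 0.008 m and z of bracket_back in the frame of seat between -0.004 and 0.0035 m and angle between the x axis of bracket and the x axis of upright, either way round below 0.12 rad and angle between bracket's own z axis and vertical below 0.08 rad and value of joint shoe above 0.005 m), for 0.2 s.
2. the jar stands mouth-down over the peg of the mounted bracket (all of step 1 and angle between jar's own z axis and vertical above 3 rad and horizontal distance between jar_mouth and peg_foot below 0.016 m and z of jar_mouth in the frame of peg_foot between -0.004 and 0.007 m), for 0.2 s.
At the end, for the whole second after the job is handed in: Bracket hooked in and home: within 8 mm sideways and 3.5 mm in height of the seat, level, in line with the upright, stop pushed down over 5 mm. Jar mouth-down (within 8 degrees) over the peg, mouth within 16 mm of its axis, rim within 7 mm of the rib tops. Both at rest and released (all of step 2 and contact force between each of jar, bracket and the fingers below 0.1 N and linear speed of each of jar, bracket below 0.02 m/s); the robot touches nothing.
It fails at once if the tape roll is moved more than 30 mm (distance of tape_roll from where it was at the start of the episode above 0.03 m).
It fails at once if the bowl is moved more than 30 mm (distance of bowl from where it was at the start of the episode above 0.03 m).
It fails at once if the eraser is moved more than 30 mm (distance of eraser from where it was at the start of the episode above 0.03 m).
It fails at once if the paint tube is moved more than 30 mm (distance of paint_tube from where it was at the start of the episode above 0.03 m).
It also fails if it takes over 67 s, if anything falls off the work surface, if the arm or the gripper's body presses on something with over 40 N, if the wrist force passes 120 N, or if a joint passes its speed limit or range.

### The arm

A 6-joint arm with a two-finger parallel gripper is mounted at the origin on a cart in front of the work surface, level with it; the furniture and walls round the work are solid. World frame = base frame: x ahead of the robot, y to its left, z up, the work surface at z = 0. Lengths are in m, angles in degrees, forces in N, time in s.
With the tool pointing down it reaches from about 0.4 to 0.825 m from the base axis. Payload 7 kg.
Tool frame: the origin (TCP) lies between the finger pads; the fingertips stand 22 mm ahead of it and the grasp point (between the pads) lies 3 mm ahead of it; z points along the fingers, y is the line along which they close (so a half turn about z gives the same grasp; the last joint's range is limited). The gripper opens to 88 mm and grips with 3 to 60 N. Pads are 19 mm wide; open, the fingers measure 130 mm over their backs; the gripper's body (78 mm by 193 mm) begins 47 mm behind the grasp point.
Start: joints at [-48.466, 20.546, 0.682, 0, -70.136, -16.507], TCP at [0.286, -0.612, 0.249] pointing down, gripper open.
Joint ranges: [-176.03, 176.03], [-82.01, 121.73], [-58.28, 71.71], [-173.87, 95.51], [-174.79, -0.11], [-173.66, 173.66]. Speed limits (degrees/s): [136.94, 136.94, 172.46, 180, 180, 180].

### API

Orientations are given as [roll, pitch, yaw] about the fixed x, y, z axes, in that order (R = Rz(yaw) Ry(pitch) Rx(roll)).
In Python, from plant import ctrl gives the robot as it stands.
- The arm moves only by the tool apply_moves, never from a script. Its argument "targets" is a list of rows, each an object with "travel": the shift along the tool's x, y, z in mm, a list of three; "roll": the turn about the tool's z in degrees; "jaw": the finger opening in mm, from 0 to 87.6. In form: [{"travel": [tx, ty, tz], "roll": roll, "jaw": jaw}, ...]. A call has 1 to 10 rows; each row shifts and turns the commanded pose from where the row before left it, along the tool's axes as they then stand; what a row does not reach is not made up. A row lasts 1/10 s, in which the tool goes at most 50 mm and 8.59 degrees, less where a joint would pass 70% of its speed; a pose out of reach is approached as far as the arm can. A call with a gripper value outside its range is refused whole. The fingers move at their own pace and stop on an object; the grip force is fixed at half the most. Time passes only in rows, so rows that do not move let the fingers close. It gives the time, the measured TCP pose, the force, the opening and the grip force at its end, in the units of the state.
- ctrl.get_obs(): the state, without advancing time (a new reading comes with each control period).
- ctrl.snapshot(name): name is "side" or "top"; returns the picture (400x640x3 uint8, red, green, blue); there is no depth.
- ctrl.calibration(name): a dict with "K" (3x3 intrinsics, pixels), "extrinsics" (4x4, takes a point from camera to world coordinates). Camera axes: x right, y down, z forward; pixel columns grow to the right and rows downward; lengths in m; the calibration is good to about 2 mm. A picture is of the moment at which its call begins. calibration takes no time and is no camera call.
- ctrl.close_job(): hands the job in; it is judged then, once.
The state is a dict: "clock": time; "joint_pos": joint angles; "qvel": joint speeds; "tau": joint torques, N m; "tool_pos": TCP position; "orientation": TCP orientation; "force": force on the tool from outside, world axes, zero at the start; "moment": the same for the moment, N m; "opening": finger opening in m; "gripper_force": force on a finger pad.
Only numpy, scipy, OpenCV 4.12 (cv2) and the standard library are available. Lean on these libraries where they do the work, as an engineer would, in place of code of your own. Each camera call takes 0.05 s, during which the arm holds its last target. There are 200 camera calls.

## Working session

There is one attempt and no reset: what is moved stays moved. The work goes in short steps, Python scripts to look and compute and a tool call to move; the robot and the scene stay as the last step left them, time stands still between calls to the robot, and variables do not carry over. Pictures are saved under pics/ and viewed, at most 10 in all, crops included, and the job is handed in when it is done.

Besides the shell and the picture viewer there is one more tool, called after "Request:" in YAML: its name, and indented under it one key for each argument. apply_moves: Moves the arm, as the interface text tells. Its arguments: {"type":"object","properties":{"targets":{"type":"array","items":{"type":"object","properties":{"travel":{"type":"array","items":{"type":"number"}},"roll":{"type":"number"},"jaw":{"type":"number"}}}}},"required":["targets"]}

```bash
mkdir -p pics
python3 - <<'E'
from plant import ctrl
import cv2,numpy as np
for n in("side","top"):
    cv2.imwrite(f"pics/{n}0.png",ctrl.snapshot(n)[:,:,::-1]); c=ctrl.calibration(n); print(np.round(c["K"],1).tolist(),np.round(c["extrinsics"],3).tolist())
print(ctrl.get_obs())
E
```

```text
[[406.2, 0.0, 314.4], [0.0, 406.2, 210.0], [0.0, 0.0, 1.0]] [[-1.0, 0.005, 0.0, 0.523], [0.002, 0.418, -0.908, 0.852], [-0.004, -0.908, -0.418, 0.489], [0.0, 0.0, 0.0, 1.0]]
[[504.3, 0.0, 324.5], [0.0, 504.3, 195.8], [0.0, 0.0, 1.0]] [[0.021, -0.998, 0.062, 0.458], [-1.0, -0.022, -0.004, -0.011], [0.006, -0.062, -0.998, 1.325], [0.0, 0.0, 0.0, 1.0]]
{'clock': 0.1, 'joint_pos': array([-4.84670774e+01,  2.05879545e+01,  6.39689202e-01, -1.73960802e-02,
       -7.01366284e+01, -1.65082952e+01]), 'qvel': array([ 0.04771574, -0.06237418,  0.05021186, -0.0099839 ,  0.09691331,
       -0.04027757]), 'tau': array([-3.07535149e-03, -5.84161770e+01,  2.93749666e+01,  7.01547101e+00,
        1.01625390e-02, -5.44839634e-05]), 'tool_pos': array([ 0.28535153, -0.61127384,  0.24771545]), 'orientation': array([ 1.79913958e+02, -8.44484287e-03, -1.54981289e+02]), 'force': array([-0.52927914, -0.32543387, -0.17364688]), 'moment': array([ 0.01176636, -0.00037326,  0.00228995]), 'gripper_force': 0.0, 'opening': 0.08765162942030705}
```

View pics/side0.png

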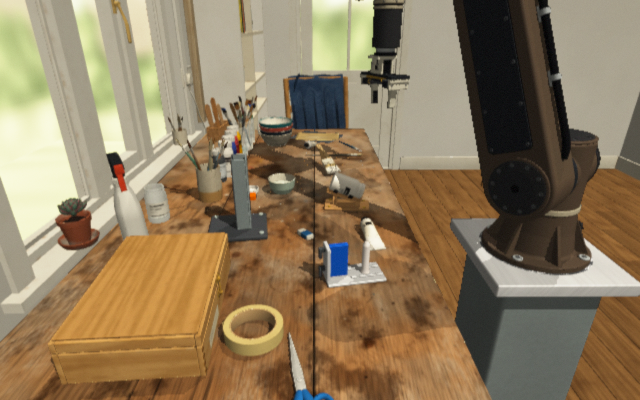

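View pics/top0.png

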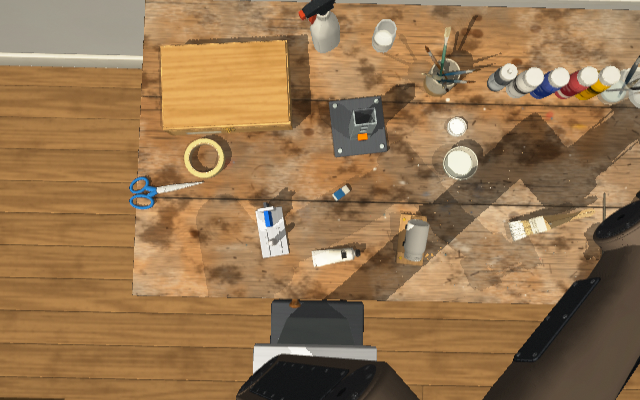

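Side view: upright at (242,190), bracket at (350,265), jar at (347,186). Top view: upright at (362,125), bracket at (272,232), jar at (415,238), tube at (335,257), eraser at (341,192). I'll zoom in.

Run:
```python
import cv2
t=cv2.imread("pics/top0.png");s=cv2.imread("pics/side0.png")
cv2.imwrite("pics/tc.png",cv2.resize(t[85:275,245:445],None,fx=3,fy=3,interpolation=cv2.INTER_CUBIC)[:600])
cv2.imwrite("pics/sc.png",cv2.resize(s[145:295,200:400],None,fx=4,fy=4,interpolation=cv2.INTER_CUBIC))
```

```text
(no output)
```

View pics/tc.png

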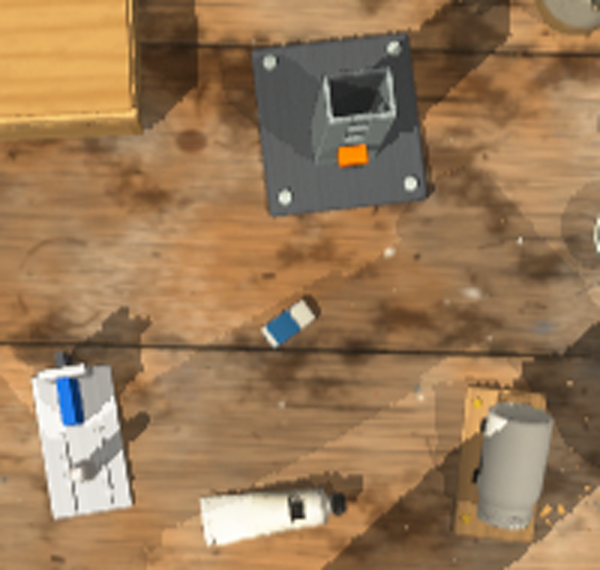

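View pics/sc.png

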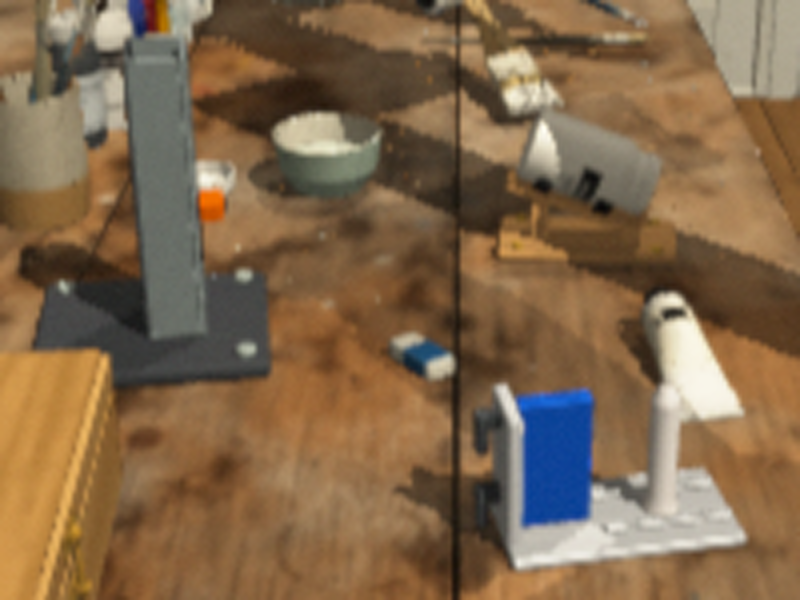

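Top crop: the tray's near corners are at about (54,518) and (132,507), the fin at (68,400), the peg tip at (78,472), and the upright base corners at (255,45), (408,35), (427,197), (270,215). The side crop shows the jar's mouth end dipping toward the robot, the peg tip at (664,390) and the shoe at (210,204).

```bash
cat > h.py <<'E'
import cv2,numpy as np
from plant import ctrl
C={n:ctrl.calibration(n) for n in("side","top")}
def ray(n,p):
    K,E=np.array(C[n]["K"]),np.array(C[n]["extrinsics"])
    d=E[:3,:3]@np.linalg.solve(K,[p[0],p[1],1.]); return E[:3,3],d/np.linalg.norm(d)
def plane(n,p,z):
    o,d=ray(n,p); return o+d*(z-o[2])/d[2]
def tri(pt,ps):
    A=np.zeros((3,3));b=np.zeros(3)
    for n,p in(("top",pt),("side",ps)):
        o,d=ray(n,p);M=np.eye(3)-np.outer(d,d);A+=M;b+=M@o
    return np.linalg.solve(A,b)
def proj(n,X):
    K,E=np.array(C[n]["K"]),np.linalg.inv(C[n]["extrinsics"]); p=K@(E[:3,:3]@X+E[:3,3]); return p[:2]/p[2]
tc=lambda x,y:(245+(x+.5)/3-.5,85+(y+.5)/3-.5)
sc=lambda x,y:(200+(x+.5)/4-.5,145+(y+.5)/4-.5)
E
python3 - <<'E'
from h import *
np.set_printoptions(precision=4,suppress=True)
t=cv2.imread("pics/top0.png");s=cv2.imread("pics/side0.png")
print("base",*[plane("top",tc(*p),.012) for p in((255,45),(408,35),(427,197),(270,215))])
print("bolts",*[plane("top",tc(*p),.014) for p in((269,62),(394,48),(410,184),(285,197))])
print("coltop front",*[plane("top",tc(*p),.197) for p in((331,118),(395,117),(329,78),(388,68))])
print("tray near L,R, far R,L",*[plane("top",tc(*p),.006) for p in((54,518),(132,507),(110,366),(33,378))])
print("peg",tri(tc(78,472),sc(664,388)))
def big(m):
    n,l,st,c=cv2.connectedComponentsWithStats(m);i=1+st[1:,4].argmax();return (l==i),c[i],st[i]
hs=cv2.cvtColor(t,cv2.COLOR_BGR2HSV)
def roi(m,x0,y0,x1,y1):
    r=np.zeros_like(m);r[y0:y1,x0:x1]=m[y0:y1,x0:x1];return r
b=roi(cv2.inRange(hs,(105,120,60),(125,255,255)),245,195,300,260)
m,c,st=big(b);print("blue",c,st)
print(hs[st[1]-1:st[1]+st[3]+1,st[0]-1:st[0]+st[2]+1,2])
o=roi(cv2.inRange(hs,(5,180,120),(18,255,255)),340,120,390,160);m,c,st=big(o);print("shoe",c,st,plane("top",c,.098))
hb=cv2.cvtColor(s,cv2.COLOR_BGR2HSV)
m,c,st=big(roi(cv2.inRange(hb,(105,120,60),(125,255,255)),300,230,380,290));print("blue side",c,st)
m,c,st=big(roi(cv2.inRange(hb,(5,180,120),(18,255,255)),240,185,265,205));print("shoe side",c,st)
# jar
g=roi(cv2.inRange(hs,(0,0,90),(180,45,255)),395,210,435,268)
m,c,st=big(g);r=cv2.minAreaRect(np.argwhere(m)[:,::-1].astype(np.float32));print("jar",c,st,r)
E
```

```text
base [ 0.7948 -0.0251  0.012 ] [ 0.8068 -0.1597  0.012 ] [ 0.6634 -0.1784  0.012 ] [ 0.6445 -0.0413  0.012 ]
bolts [ 0.7794 -0.0377  0.014 ] [ 0.7944 -0.1473  0.014 ] [ 0.6742 -0.1631  0.014 ] [ 0.6603 -0.054   0.014 ]
coltop front [ 0.6929 -0.0815  0.197 ] [ 0.6947 -0.1298  0.197 ] [ 0.7234 -0.0795  0.197 ] [ 0.7321 -0.124   0.197 ]
tray near L,R, far R,L [0.3769 0.1404 0.006 ] [0.3878 0.0731 0.006 ] [0.5097 0.0955 0.006 ] [0.4978 0.1622 0.006 ]
peg [0.4184 0.1138 0.0771]
blue [267.8889 218.3241] [264 211   9  16 108]
[[235 198 194 182 201 165 146 143 131 129 135]
 [179 225 225 217 221  99  99 100 156 162 162]
 [158 233 233 231 235 109  95  96 136 173 170]
 [214 232 232 231 231 129  94  95 128 172 172]
 [228 240 231 231 230 166  95  96 129 173 171]
 [229 235 232 232 231 200  97  96 119 172 172]
 [229 226 232 232 231 220  93  94 103 172 172]
 [229 212 233 232 232 230  94  94  97 149 173]
 [228 196 234 232 232 233 103  95  96 130 175]
 [229 186 233 231 232 231 125  96  96 128 173]
 [230 221 240 232 232 230 159  96  95 130 172]
 [230 229 237 232 232 231 197  97  96 119 172]
 [245 229 227 233 232 231 219  91  96 103 173]
 [248 245 232 234 233 232 228  91  96  98 171]
 [248 248 222 234 233 231 235 103  96  97 149]
 [247 248 216 234 233 232 235 139  98 103 202]
 [247 248 242 240 210 183 181 179 156 168 240]
 [246 248 248 243 214 207 207 211 208 217 233]]
shoe [362.2787 136.5246] [358 133  10   8  61] [ 0.6828 -0.1062  0.098 ]
blue side [338.7592 258.5404] [329 242  19  34 544]
shoe side [252.4091 196.3409] [250 193   6   8  44]
jar [415.4753 239.3257] [404 220  25  41 789] ((415.2899475097656, 239.97000122070312), (21.778892517089844, 40.30508804321289), 8.130102157592773)
```

Run:
```python
from h import *
np.set_printoptions(precision=4,suppress=True)
print("fin ctr",plane("top",(266.1,218.4),.08))
print("rest base",*[plane("top",tc(*p),.008) for p in((468,388),(455,530),(532,542),(546,393))])
print("jar",plane("top",(415.3,240),.065),tri((415.3,240),sc(592,163)))
# jar edges, ends: bottom ~z .081, mouth ~ .049
for X in [(.39,-.17,.1)]: pass
print("endB",plane("top",(418.2,220.3),.09),"endM",plane("top",(412.2,260),.045))
s=cv2.imread("pics/top0.png");cv2.imwrite("pics/j.png",cv2.resize(s[205:275,385:445],None,fx=8,fy=8,interpolation=cv2.INTER_CUBIC))
```

```text
fin ctr [0.4771 0.1262 0.08  ]
rest base [ 0.4971 -0.2169  0.008 ] [ 0.374 -0.207  0.008] [ 0.365  -0.2739  0.008 ] [ 0.4942 -0.2849  0.008 ]
jar [ 0.4314 -0.2452  0.065 ] [ 0.4293 -0.2455  0.0623]
endB [ 0.4802 -0.2472  0.09  ] endM [ 0.3805 -0.2416  0.045 ]
```

View pics/j.png

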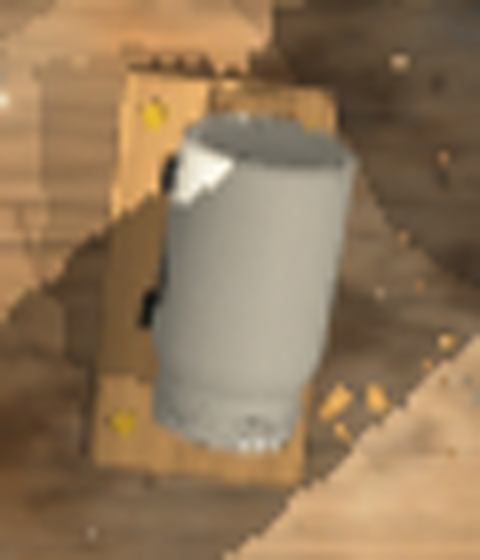

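Jar's mouth end (neck) is at the near end, crop (228,440); its bottom disc is at the far top, (268,143). Moving over the bracket now.

Request:
apply_moves:
  targets:
    - {"travel":[0,0,0],"roll":7.6,"jaw":80}
    - {"travel":[0,0,0],"roll":7.6,"jaw":80}
    - {"travel":[-18,41,0],"roll":0,"jaw":80}
    - {"travel":[-18,41,0],"roll":0,"jaw":80}
    - {"travel":[-18,41,0],"roll":0,"jaw":80}
    - {"travel":[-18,41,0],"roll":0,"jaw":80}
    - {"travel":[-18,41,0],"roll":0,"jaw":80}
    - {"travel":[-18,41,0],"roll":0,"jaw":80}
    - {"travel":[-18,41,0],"roll":0,"jaw":80}
    - {"travel":[-18,41,0],"roll":0,"jaw":80}

```text
clock: 1.1
tool_pos: [0.3713, -0.2621, 0.2484]
orientation: [180.0, 0.0, -170.2]
force: [1.7, 0.2, 1.0]
opening: 0.0801
gripper_force: 0.0
```

Request:
apply_moves:
  targets:
    - {"travel":[-18,41,0],"roll":0,"jaw":80}
    - {"travel":[-18,41,0],"roll":0,"jaw":80}
    - {"travel":[-18,41,0],"roll":0,"jaw":80}
    - {"travel":[-18,41,0],"roll":0,"jaw":80}
    - {"travel":[-18,41,0],"roll":0,"jaw":80}
    - {"travel":[-18,41,0],"roll":0,"jaw":80}
    - {"travel":[-18,41,0],"roll":0,"jaw":80}
    - {"travel":[-18,41,0],"roll":0,"jaw":60}
    - {"travel":[-18,37,0],"roll":0,"jaw":50}
    - {"travel":[0,0,0],"roll":0,"jaw":50}

```text
clock: 2.1
tool_pos: [0.4698, 0.1272, 0.248]
orientation: [-180.0, -0.0, -170.0]
force: [-1.0, -0.4, 0.1]
opening: 0.0613
gripper_force: 0.0
```

Request:
apply_moves:
  targets:
    - {"travel":[0.7,-3.7,20],"roll":0,"jaw":50}
    - {"travel":[0,0,40],"roll":0,"jaw":50}
    - {"travel":[0,0,40],"roll":0,"jaw":50}
    - {"travel":[0,0,40],"roll":0,"jaw":50}
    - {"travel":[0,0,25],"roll":0,"jaw":50}
    - {"travel":[0,0,14],"roll":0,"jaw":50}
    - {"travel":[0,0,0],"roll":0,"jaw":50}

```text
clock: 2.8
tool_pos: [0.4672, 0.1184, 0.0675]
orientation: [-179.9, -0.3, -170.2]
force: [0.1, -0.3, 0.9]
opening: 0.05
gripper_force: 0.0
```

Request:
apply_moves:
  targets:
    - {"travel":[0,0,0],"roll":0,"jaw":0}
    - {"travel":[0,0,0],"roll":0,"jaw":0}
    - {"travel":[0,0,0],"roll":0,"jaw":0}
    - {"travel":[0,0,0],"roll":0,"jaw":0}
    - {"travel":[0,0,0],"roll":0,"jaw":0}
    - {"travel":[0,0,0],"roll":0,"jaw":0}
    - {"travel":[0,0,0],"roll":0,"jaw":0}
    - {"travel":[0,0,0],"roll":0,"jaw":0}

```text
clock: 3.6
tool_pos: [0.4692, 0.1202, 0.0701]
orientation: [180.0, 0.1, -170.2]
force: [-0.7, 2.1, 6.0]
opening: 0.0121
gripper_force: 30.0
```

Run:
```python
from h import *
np.set_printoptions(precision=4,suppress=True)
print({k:ctrl.get_obs()[k] for k in("tool_pos","orientation","force","opening","gripper_force","joint_pos")})
s=ctrl.snapshot("side");t=ctrl.snapshot("top")
a=cv2.resize(s[205:295,290:400],(440,360),interpolation=cv2.INTER_CUBIC);b=cv2.resize(t[180:270,240:330],(360,360),interpolation=cv2.INTER_CUBIC)
cv2.imwrite("pics/g1.png",np.hstack([a,b])[:,:,::-1])
```

```text
{'tool_pos': array([0.4692, 0.1202, 0.0701]), 'orientation': array([ 179.967 ,    0.0751, -170.1519]), 'force': array([-0.7238,  2.0872,  5.9546]), 'opening': 0.012062806410819646, 'gripper_force': 29.98483657836914, 'joint_pos': array([  37.6967,   14.1672,  -35.9915,    0.0092,  -39.7595, -117.8557])}
```

View pics/g1.png

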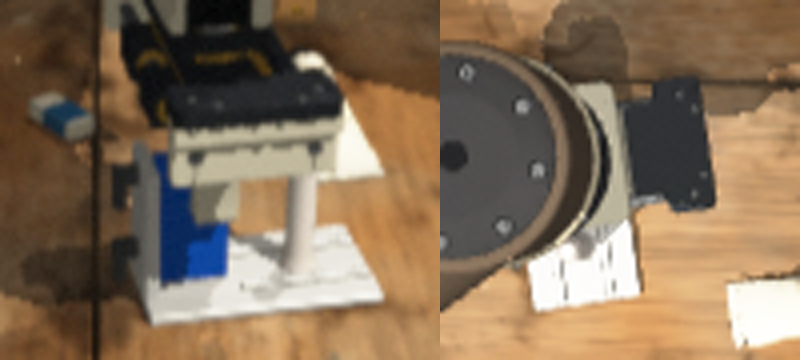

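The fingers hold the fin near its near edge: left half shows the fin at 155–228 and the finger at 190–238. The bracket sits level. I'll cross-check the grip offset along x.

Run:
```python
from h import *
np.set_printoptions(precision=4,suppress=True)
def yplane(n,p,y):
    o,d=ray(n,p);return o+d*(y-o[1])/d[1]
print(yplane("side",(338.76,258.54),.1315))
s=cv2.imread("pics/side0.png");h=cv2.cvtColor(s,cv2.COLOR_BGR2HSV)
m=cv2.inRange(h,(105,120,60),(125,255,255))
for v in(248,256,264,272):
    u=np.where(m[v,325:360])[0]+325;print(v,u.min(),u.max(),yplane("side",(u.min()-.5,v),.1315),yplane("side",(u.max()+.5,v),.1315))
# column side edges / shoe check
print("shoe",tri((362.28,136.5),(252.4,196.3)))
print("col front edge",[yplane("side",sc(*p),-.0795) for p in((188,60),(205,330))])
```

```text
[0.4736 0.1315 0.0473]
248 330 347 [0.493  0.1315 0.0725] [0.4563 0.1315 0.0723]
256 331 347 [0.4908 0.1315 0.0535] [0.4558 0.1315 0.0533]
264 331 347 [0.4905 0.1315 0.0342] [0.4552 0.1315 0.034 ]
272 331 346 [0.4903 0.1315 0.0145] [0.4567 0.1315 0.0143]
shoe [ 0.6833 -0.1071  0.0877]
col front edge [array([ 0.6847, -0.0795,  0.194 ]), array([ 0.6872, -0.0795,  0.0132])]
```

Request:
apply_moves:
  targets:
    - {"travel":[0,0,-20],"roll":0,"jaw":0}
    - {"travel":[0,0,-30],"roll":0,"jaw":0}
    - {"travel":[0,0,-30],"roll":0,"jaw":0}
    - {"travel":[0,0,-28.6],"roll":2.3,"jaw":0}

```text
clock: 4.1
tool_pos: [0.4678, 0.1191, 0.1786]
orientation: [-180.0, -0.1, -172.5]
force: [0.6, 0.5, -4.0]
opening: 0.0117
gripper_force: 30.0
```

Request:
apply_moves:
  targets:
    - {"travel":[-8,-15,0],"roll":0,"jaw":0}
    - {"travel":[-12,-28,0],"roll":0,"jaw":0}
    - {"travel":[-12,-30,0],"roll":0,"jaw":0}
    - {"travel":[-12,-30,0],"roll":0,"jaw":0}
    - {"travel":[-12,-30,0],"roll":0,"jaw":0}
    - {"travel":[-12,-30,0],"roll":0,"jaw":0}
    - {"travel":[-12,-30,0],"roll":0,"jaw":0}
    - {"travel":[-12,-30,0],"roll":0,"jaw":0}
    - {"travel":[-10,-19.6,0],"roll":0,"jaw":0}
    - {"travel":[-8,-10,0],"roll":0,"jaw":0}

```text
clock: 5.1
tool_pos: [0.6104, -0.1181, 0.1767]
orientation: [180.0, -0.2, -172.6]
force: [0.0, 0.3, -4.1]
opening: 0.0119
gripper_force: 30.0
```

Request:
apply_moves:
  targets:
    - {"travel":[0,0,0],"roll":0,"jaw":0}
    - {"travel":[0,0,0],"roll":0,"jaw":0}
    - {"travel":[0,0,0],"roll":0,"jaw":0}

```text
clock: 5.4
tool_pos: [0.6102, -0.1156, 0.1779]
orientation: [180.0, -0.0, -172.4]
force: [-0.3, 0.1, -3.2]
opening: 0.0122
gripper_force: 30.0
```

Run:
```python
from h import *
np.set_printoptions(precision=4,suppress=True)
print({k:ctrl.get_obs()[k] for k in("tool_pos","orientation","force","moment","opening")})
s=ctrl.snapshot("side");t=ctrl.snapshot("top")
a=cv2.resize(s[135:245,200:320],(480,440),interpolation=cv2.INTER_CUBIC);b=cv2.resize(t[90:200,310:390],(320,440),interpolation=cv2.INTER_CUBIC)
cv2.imwrite("pics/g2.png",np.hstack([a,b])[:,:,::-1])
```

```text
{'tool_pos': array([ 0.6102, -0.1156,  0.1779]), 'orientation': array([ 179.981 ,   -0.0446, -172.44  ]), 'force': array([-0.26  ,  0.1132, -3.2161]), 'moment': array([ 0.0619, -0.0604,  0.0128]), 'opening': 0.012172333002132062}
```

View pics/g2.png

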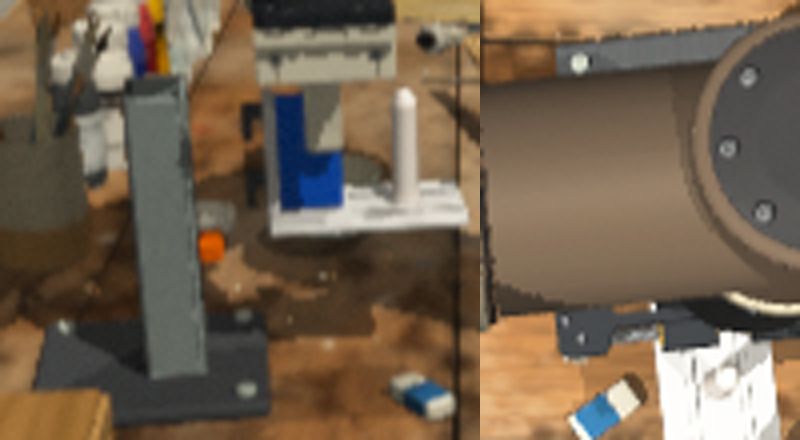

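The bracket hangs level in front of the slots; its hooks face the column at left (250,120) and (250,185), peg tip at (405,92).

Run:
```python
from h import *
np.set_printoptions(precision=4,suppress=True)
f=lambda x,y:(200+(x+.5)/4-.5,135+(y+.5)/4-.5); g=lambda x,y:(310+(x-480+.5)/4-.5,90+(y+.5)/4-.5)
print("peg",tri(g(727,374),f(405,92)), plane("top",g(727,374),.188))
for p in((270,235),(467,220)): # tray near side lower edge
    o,d=ray("side",f(*p));print(o+d*(-.0816-o[1])/d[1])
print([proj("side",np.array(X)) for X in[(.5591,-.1223,.188)]],f(405,92))
```

```text
peg [ 0.5586 -0.1218  0.1852] [ 0.5603 -0.1215  0.188 ]
[ 0.6407 -0.0816  0.1059]
[ 0.5184 -0.0816  0.1153]
[array([299.8505, 156.4375])] (300.875, 157.625)
```

Request:
apply_moves:
  targets:
    - {"travel":[-8,0,0],"roll":0,"jaw":0}
    - {"travel":[-10,0,0],"roll":0,"jaw":0}
    - {"travel":[-7,0,0],"roll":0,"jaw":0}
    - {"travel":[-5,0,0],"roll":0,"jaw":0}
    - {"travel":[-4,0,0],"roll":0,"jaw":0}
    - {"travel":[-4,0,0],"roll":0,"jaw":0}
    - {"travel":[-4,0,0],"roll":0,"jaw":0}
    - {"travel":[0,0,0],"roll":0,"jaw":0}
    - {"travel":[0,0,0],"roll":0,"jaw":0}

```text
clock: 6.4
tool_pos: [0.6524, -0.1109, 0.1781]
orientation: [180.0, -0.0, -172.5]
force: [0.9, 0.1, -3.3]
opening: 0.0118
gripper_force: 30.0
```

Request:
apply_moves:
  targets:
    - {"travel":[-1,0,0],"roll":0,"jaw":0}
    - {"travel":[-1,0,0],"roll":0,"jaw":0}
    - {"travel":[0,0,0],"roll":0,"jaw":0}
    - {"travel":[0,0,0],"roll":0,"jaw":0}

```text
clock: 6.8
tool_pos: [0.6544, -0.1106, 0.1782]
orientation: [-180.0, 0.0, -172.5]
force: [0.1, 0.2, -2.6]
opening: 0.0116
gripper_force: 30.0
```

Request:
apply_moves:
  targets:
    - {"travel":[-1,0,0],"roll":0,"jaw":0}
    - {"travel":[-1,0,0],"roll":0,"jaw":0}
    - {"travel":[0,0,0],"roll":0,"jaw":0}

```text
clock: 7.1
tool_pos: [0.6553, -0.1106, 0.1781]
orientation: [180.0, -0.1, -172.5]
force: [-5.9, 0.1, 0.4]
opening: 0.0116
gripper_force: 30.0
```

Request:
apply_moves:
  targets:
    - {"travel":[-1,0,0],"roll":0,"jaw":0}
    - {"travel":[0,0,0],"roll":0,"jaw":0}

```text
clock: 7.3
tool_pos: [0.6553, -0.1106, 0.1779]
orientation: [180.0, -0.2, -172.5]
force: [-7.9, -0.7, 1.0]
opening: 0.0121
gripper_force: 30.0
```

Request:
apply_moves:
  targets:
    - {"travel":[1.5,0,2],"roll":0,"jaw":0}
    - {"travel":[0,0,2],"roll":0,"jaw":0}
    - {"travel":[0,0,2],"roll":0,"jaw":0}
    - {"travel":[0,0,2],"roll":0,"jaw":0}
    - {"travel":[0,0,1],"roll":0,"jaw":0}
    - {"travel":[0,0,0],"roll":0,"jaw":0}

```text
clock: 7.9
tool_pos: [0.6553, -0.1105, 0.1687]
orientation: [180.0, -0.1, -172.5]
force: [-4.7, 0.3, -2.1]
opening: 0.0123
gripper_force: 30.0
```

Request:
apply_moves:
  targets:
    - {"travel":[0,0,1],"roll":0,"jaw":0}
    - {"travel":[0,0,1],"roll":0,"jaw":0}
    - {"travel":[0,0,0],"roll":0,"jaw":0}

```text
clock: 8.2
tool_pos: [0.6553, -0.1106, 0.1678]
orientation: [-180.0, -0.1, -172.5]
force: [-7.9, -0.0, 4.1]
opening: 0.0118
gripper_force: 30.0
```

Request:
apply_moves:
  targets:
    - {"travel":[1,0,1],"roll":0,"jaw":0}
    - {"travel":[0,0,1],"roll":0,"jaw":0}
    - {"travel":[0,0,1],"roll":0,"jaw":0}
    - {"travel":[0,0,0],"roll":0,"jaw":0}

```text
clock: 8.6
tool_pos: [0.6553, -0.1105, 0.165]
orientation: [-180.0, 0.1, -172.5]
force: [-4.0, -0.5, 4.7]
opening: 0.0115
gripper_force: 30.0
```

Request:
apply_moves:
  targets:
    - {"travel":[0,0,1],"roll":0,"jaw":0}
    - {"travel":[0,0,1],"roll":0,"jaw":0}
    - {"travel":[0,0,1],"roll":0,"jaw":0}
    - {"travel":[0,0,0],"roll":0,"jaw":0}

```text
clock: 9.0
tool_pos: [0.6553, -0.1105, 0.1619]
orientation: [-180.0, 0.0, -172.5]
force: [-5.1, 0.2, 4.3]
opening: 0.0118
gripper_force: 30.0
```

Request:
apply_moves:
  targets:
    - {"travel":[0,0,1],"roll":0,"jaw":0}
    - {"travel":[0,0,1],"roll":0,"jaw":0}
    - {"travel":[0,0,0],"roll":0,"jaw":0}

```text
clock: 9.3
tool_pos: [0.6553, -0.1105, 0.1601]
orientation: [-180.0, 0.1, -172.4]
force: [-4.6, 0.3, 5.8]
opening: 0.0117
gripper_force: 30.0
```

Request:
apply_moves:
  targets:
    - {"travel":[0,0,1],"roll":0,"jaw":0}
    - {"travel":[0,0,0.5],"roll":0,"jaw":0}
    - {"travel":[0,0,0],"roll":0,"jaw":0}

```text
clock: 9.6
tool_pos: [0.6553, -0.1106, 0.16]
orientation: [-180.0, 0.1, -172.4]
force: [-9.6, 2.0, 14.3]
opening: 0.0119
gripper_force: 30.0
```

Request:
apply_moves:
  targets:
    - {"travel":[0,0,-1],"roll":0,"jaw":40}
    - {"travel":[0,0,0],"roll":0,"jaw":40}
    - {"travel":[0,0,0],"roll":0,"jaw":40}
    - {"travel":[0,0,-15],"roll":0,"jaw":40}
    - {"travel":[0,0,-30],"roll":0,"jaw":40}
    - {"travel":[-12,0,0],"roll":0,"jaw":2}
    - {"travel":[-11.5,0,0],"roll":0,"jaw":2}
    - {"travel":[0,0,0],"roll":0,"jaw":2}
    - {"travel":[0,0,0],"roll":0,"jaw":2}
    - {"travel":[0,0,0],"roll":0,"jaw":2}

```text
clock: 10.6
tool_pos: [0.6777, -0.1074, 0.2026]
orientation: [180.0, -0.1, -172.5]
force: [-0.5, 0.1, 0.5]
opening: 0.0057
gripper_force: 0.0
```

Request:
apply_moves:
  targets:
    - {"travel":[0,0,5],"roll":0,"jaw":2}
    - {"travel":[0,0,3],"roll":0,"jaw":2}
    - {"travel":[0,0,1],"roll":0,"jaw":2}
    - {"travel":[0,0,1],"roll":0,"jaw":2}
    - {"travel":[0,0,1],"roll":0,"jaw":2}
    - {"travel":[0,0,0],"roll":0,"jaw":2}

```text
clock: 11.2
tool_pos: [0.6783, -0.1074, 0.1927]
orientation: [-180.0, 0.0, -172.5]
force: [0.3, 0.3, 0.1]
opening: 0.0017
gripper_force: 0.0
```

Request:
apply_moves:
  targets:
    - {"travel":[0,0,1],"roll":0,"jaw":2}
    - {"travel":[0,0,0.7],"roll":0,"jaw":2}
    - {"travel":[0,0,0],"roll":0,"jaw":2}

```text
clock: 11.5
tool_pos: [0.6788, -0.1075, 0.192]
orientation: [-180.0, 0.1, -172.5]
force: [-1.1, 0.7, 5.9]
opening: 0.0021
gripper_force: 2.5
```

Request:
apply_moves:
  targets:
    - {"travel":[0,0,0.7],"roll":0,"jaw":2}
    - {"travel":[0,0,0],"roll":0,"jaw":2}

```text
clock: 11.7
tool_pos: [0.6789, -0.1076, 0.1919]
orientation: [-180.0, 0.1, -172.4]
force: [-1.3, 0.8, 8.1]
opening: 0.0021
gripper_force: 4.0
```

Request:
apply_moves:
  targets:
    - {"travel":[0,0,1],"roll":0,"jaw":2}
    - {"travel":[0,0,0.8],"roll":0,"jaw":2}
    - {"travel":[0,0,0],"roll":0,"jaw":2}

```text
clock: 12.0
tool_pos: [0.679, -0.1077, 0.1918]
orientation: [-179.9, 0.2, -172.4]
force: [-5.3, 1.6, 15.9]
opening: 0.002
gripper_force: 7.9
```

Request:
apply_moves:
  targets:
    - {"travel":[0,0,-20],"roll":0,"jaw":2}
    - {"travel":[0,0,-42],"roll":6.2,"jaw":80}
    - {"travel":[10,0,0],"roll":6.1,"jaw":80}
    - {"travel":[28,-22.5,0],"roll":0,"jaw":80}
    - {"travel":[28,-22.5,0],"roll":0,"jaw":80}
    - {"travel":[28,-22.5,0],"roll":0,"jaw":80}
    - {"travel":[28,-22.5,0],"roll":0,"jaw":80}
    - {"travel":[28,-22.5,0],"roll":0,"jaw":80}
    - {"travel":[28,-22.5,0],"roll":0,"jaw":80}
    - {"travel":[28,-22.5,0],"roll":0,"jaw":80}

```text
clock: 13.0
tool_pos: [0.4584, -0.2489, 0.2505]
orientation: [180.0, 0.0, 175.2]
force: [0.4, -0.9, 1.0]
opening: 0.0684
gripper_force: 0.0
```

Request:
apply_moves:
  targets:
    - {"travel":[0,0,0],"roll":0,"jaw":80}
    - {"travel":[0,0,0],"roll":0,"jaw":80}
    - {"travel":[0,0,0],"roll":0,"jaw":80}

```text
clock: 13.3
tool_pos: [0.4604, -0.2481, 0.2505]
orientation: [180.0, 0.0, 175.2]
force: [0.1, -0.3, -1.3]
opening: 0.0798
gripper_force: 0.0
```

Run:
```python
from h import *
np.set_printoptions(precision=4,suppress=True)
print({k:ctrl.get_obs()[k] for k in("tool_pos","orientation","force","clock","opening")})
s=ctrl.snapshot("side");t=ctrl.snapshot("top")
a=cv2.resize(s[135:245,200:320],(480,440),interpolation=cv2.INTER_CUBIC);b=cv2.resize(t[90:200,310:390],(320,440),interpolation=cv2.INTER_CUBIC)
cv2.imwrite("pics/g3.png",np.hstack([a,b])[:,:,::-1])
```

```text
{'tool_pos': array([ 0.4604, -0.2481,  0.2505]), 'orientation': array([179.9972,   0.0273, 175.2293]), 'force': array([ 0.0934, -0.2558, -1.279 ]), 'clock': 13.3, 'opening': 0.07981383303654287}
```

View pics/g3.png

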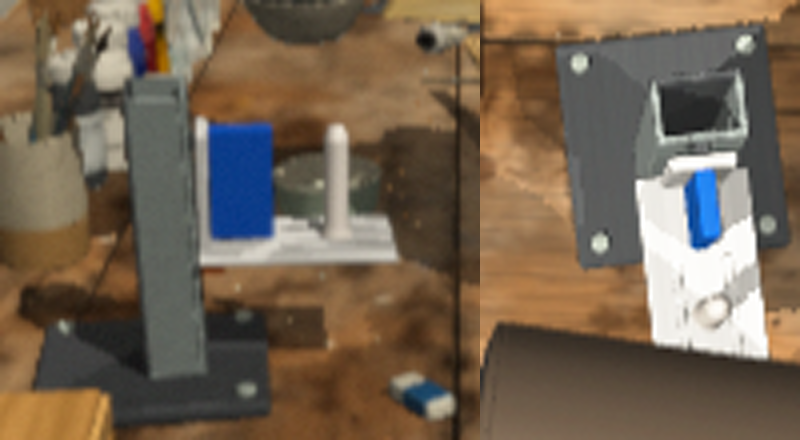

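The bracket is mounted flush against the column, shoe hidden under it. The peg tip is at side crop (337,127) and top crop (714,306).

Run:
```python
from h import *
np.set_printoptions(precision=4,suppress=True)
f=lambda x,y:(200+(x+.5)/4-.5,135+(y+.5)/4-.5); g=lambda x,y:(310+(x-480+.5)/4-.5,90+(y+.5)/4-.5)
print("peg",tri(g(714,306),f(337,127)), plane("top",g(714,306),.168))
```

```text
peg [ 0.6005 -0.1157  0.1646] [ 0.6013 -0.1154  0.168 ]
```

Request:
apply_moves:
  targets:
    - {"travel":[0,0,25],"roll":0,"jaw":80}
    - {"travel":[0,0,40],"roll":0,"jaw":80}
    - {"travel":[0,0,40],"roll":0,"jaw":80}
    - {"travel":[0,0,40],"roll":0,"jaw":80}
    - {"travel":[0,0,18],"roll":0,"jaw":80}
    - {"travel":[0,0,9],"roll":0,"jaw":80}
    - {"travel":[0,0,0],"roll":0,"jaw":70}
    - {"travel":[0,0,0],"roll":0,"jaw":60}
    - {"travel":[0,0,0],"roll":0,"jaw":58}

```text
clock: 14.3
tool_pos: [0.4609, -0.2484, 0.0798]
orientation: [-180.0, 0.1, 175.3]
force: [0.3, 0.5, -0.3]
opening: 0.0619
gripper_force: 0.0
```

Request:
apply_moves:
  targets:
    - {"travel":[0,0,0],"roll":0,"jaw":52}
    - {"travel":[0,0,0],"roll":0,"jaw":50}
    - {"travel":[0,0,0],"roll":0,"jaw":45}
    - {"travel":[0,0,0],"roll":0,"jaw":45}
    - {"travel":[0,0,0],"roll":0,"jaw":45}
    - {"travel":[0,0,0],"roll":0,"jaw":45}

```text
clock: 14.9
tool_pos: [0.4608, -0.2474, 0.0796]
orientation: [179.9, 0.2, 175.2]
force: [0.2, 8.9, 3.6]
opening: 0.0531
gripper_force: 30.0
```

Request:
apply_moves:
  targets:
    - {"travel":[0,0,-15],"roll":0,"jaw":45}
    - {"travel":[0,0,-35],"roll":0,"jaw":45}
    - {"travel":[0,0,-45],"roll":0,"jaw":45}
    - {"travel":[0,0,-45],"roll":0,"jaw":45}
    - {"travel":[0,0,-40],"roll":0,"jaw":45}
    - {"travel":[0,0,-20],"roll":0,"jaw":45}
    - {"travel":[0,0,0],"roll":0,"jaw":45}
    - {"travel":[0,0,0],"roll":0,"jaw":45}

```text
clock: 15.7
tool_pos: [0.4595, -0.2481, 0.2787]
orientation: [180.0, 0.1, 175.2]
force: [-0.3, -0.6, -2.4]
opening: 0.0531
gripper_force: 30.0
```

Run:
```python
from h import *
np.set_printoptions(precision=4,suppress=True)
o=ctrl.get_obs();print({k:o[k] for k in("tool_pos","force","moment","opening")},proj("side",o["tool_pos"]))
s=ctrl.snapshot("side")
cv2.imwrite("pics/g4.png",cv2.resize(s[70:230,270:430],(640,640),interpolation=cv2.INTER_CUBIC)[:600,:,::-1])
```

```text
{'tool_pos': array([ 0.4595, -0.2481,  0.2787]), 'force': array([-0.3066, -0.6442, -2.4241]), 'moment': array([-0.0117,  0.0123, -0.0377]), 'opening': 0.05306485152425652} [337.8676 109.5661]
```

View pics/g4.png

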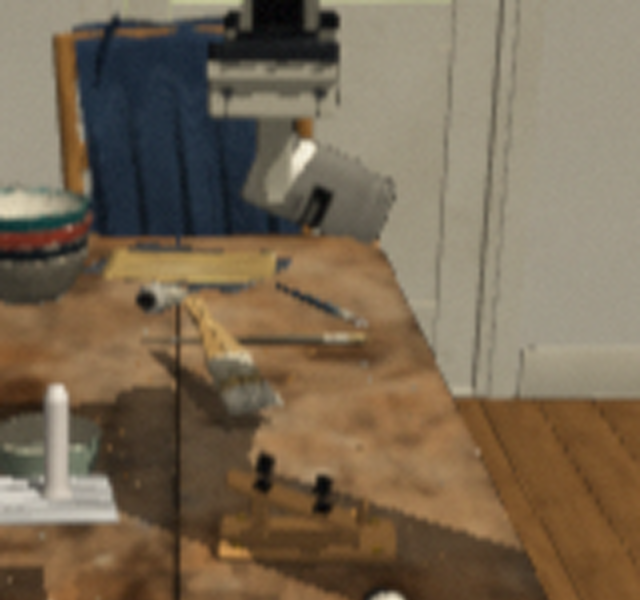

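The rest is empty and the jar is gripped near its bottom end, around (320,190). It is still tilted about 25°, mouth to the right and low, so it has not swung by itself. I'll carry it over free table and loosen the grip carefully so it can pivot just above the table.

Request:
apply_moves:
  targets:
    - {"travel":[0,30,0],"roll":0,"jaw":45}
    - {"travel":[0,40,0],"roll":0,"jaw":45}
    - {"travel":[0,35,0],"roll":0,"jaw":45}
    - {"travel":[0,13,20],"roll":0,"jaw":45}
    - {"travel":[0,0,40],"roll":0,"jaw":45}
    - {"travel":[0,0,40],"roll":0,"jaw":45}
    - {"travel":[0,0,40],"roll":0,"jaw":45}
    - {"travel":[0,0,30],"roll":0,"jaw":45}
    - {"travel":[0,0,0],"roll":0,"jaw":53}
    - {"travel":[0,0,0],"roll":0,"jaw":53}

```text
clock: 16.75
tool_pos: [0.4692, -0.1309, 0.1081]
orientation: [-179.9, -0.1, 175.2]
force: [0.5, -0.4, -0.6]
opening: 0.0529
gripper_force: 11.2
```

```bash
cat >> h.py <<'E'
def jarang():
    "axis angle of the jar in the side picture, by difference from the wood: grey low-saturation blob under the tool"
    o=ctrl.get_obs();c=proj("side",o["tool_pos"]+[0,0,-.03]);s=ctrl.snapshot("side")
    h=cv2.cvtColor(s,cv2.COLOR_RGB2HSV);m=cv2.inRange(h,(0,0,90),(180,40,255))
    r=np.zeros_like(m);u,v=c.astype(int);r[v-22:v+60,u-55:u+65]=m[v-22:v+60,u-55:u+65]
    n,l,st,cc=cv2.connectedComponentsWithStats(r);i=1+st[1:,4].argmax()
    q=np.argwhere(l==i)[:,::-1].astype(np.float32)
    print("tcp px",proj("side",o["tool_pos"]),"blob",st[i],cc[i],"rect",cv2.minAreaRect(q),"t",o["clock"],o["opening"],o["gripper_force"],o["moment"])
    return s
E
python3 - <<'E'
from h import *
np.set_printoptions(precision=3,suppress=True)
jarang()
E
```

```text
tcp px [335.289 185.007] blob [280 173  20  28 315] [287.229 190.492] rect ((289.5, 186.5), (19.0, 27.0), 0.0) t 16.75 0.052854168579239774 11.160160283424716 [-0.05  -0.152  0.031]
```

```bash
sed -i 's/u-55:u+65/u-28:u+65/g' h.py
python3 - <<'E'
from h import *
np.set_printoptions(precision=3,suppress=True)
jarang()
E
```

```text
tcp px [334.905 184.632] blob [367 225  17  25 249] [373.884 239.321] rect ((371.8153991699219, 238.67694091796875), (25.55115509033203, 14.139958381652832), 60.2551155090332) t 16.8 0.05304754439015744 10.103853625977877 [-0.043 -0.159 -0.01 ]
```

Request:
apply_moves:
  targets:
    - {"travel":[0,0,0],"roll":0,"jaw":53.1}
    - {"travel":[0,0,0],"roll":0,"jaw":53.1}
    - {"travel":[0,0,0],"roll":0,"jaw":53.1}

```text
clock: 17.15
tool_pos: [0.47, -0.1307, 0.1093]
orientation: [180.0, 0.1, 175.2]
force: [-0.5, -0.5, -2.0]
opening: 0.0533
gripper_force: 7.1
```

Run:
```python
from h import *
np.set_printoptions(precision=3,suppress=True)
jarang()
```

```text
tcp px [334.958 184.606] blob [340 182  26  18 247] [351.729 189.644] rect ((353.1000061035156, 190.30001831054688), (27.280027389526367, 12.074767112731934), 26.56505012512207) t 17.15 0.053293963318381335 7.14072264735762 [-0.034  0.022 -0.004]
```

Request:
apply_moves:
  targets:
    - {"travel":[0,0,0],"roll":0,"jaw":53.2}
    - {"travel":[0,0,0],"roll":0,"jaw":53.2}
    - {"travel":[0,0,0],"roll":0,"jaw":53.2}
    - {"travel":[0,0,0],"roll":0,"jaw":53.2}

```text
clock: 17.6
tool_pos: [0.4696, -0.1307, 0.1084]
orientation: [-180.0, -0.0, 175.2]
force: [-0.0, -0.3, -1.4]
opening: 0.053
gripper_force: 4.9
```

```bash
sed -i 's/v+60,u-28:u+65/v+45,u-28:u+45/g' h.py;python3 - <<'E'
from h import *
np.set_printoptions(precision=3,suppress=True)
jarang()
E
```

```text
tcp px [335.118 184.927] blob [340 182  26  17 240] [351.754 189.717] rect ((353.00006103515625, 190.50003051757812), (28.174455642700195, 11.62755298614502), 26.56505012512207) t 17.6 0.05299153051481926 4.915673990351794 [ 0.013 -0.061 -0.054]
```

Request:
apply_moves:
  targets:
    - {"travel":[0,0,8],"roll":0,"jaw":53.2}
    - {"travel":[0,0,8],"roll":0,"jaw":53.2}
    - {"travel":[0,0,0],"roll":0,"jaw":53.25}
    - {"travel":[0,0,0],"roll":0,"jaw":53.3}
    - {"travel":[0,0,0],"roll":0,"jaw":53.3}
    - {"travel":[0,0,0],"roll":0,"jaw":53.3}

```text
clock: 18.25
tool_pos: [0.4698, -0.1307, 0.0926]
orientation: [180.0, 0.0, 175.2]
force: [-0.0, 0.2, -1.3]
opening: 0.0531
gripper_force: 1.3
```

Run:
```python
from h import *
np.set_printoptions(precision=3,suppress=True)
jarang()
```

```text
tcp px [334.927 190.583] blob [367 225  12  21 181] [372.564 236.845] rect ((372.5, 235.0), (20.0, 11.0), 90.0) t 18.25 0.05306288888201509 1.3159838383216993 [-0.05  -0.064 -0.002]
```

```bash
sed -i 's/u+45/u+30/g;s/v+45/v+35/g' h.py
python3 - <<'E'
from h import *
np.set_printoptions(precision=3,suppress=True)
s=jarang(); cv2.imwrite("pics/k.png",s[:,:,::-1]); h=cv2.cvtColor(s,cv2.COLOR_RGB2HSV)
for v in range(176,240,4): print(v," ".join("%3d/%3d"%(h[v,u,1],h[v,u,2]) for u in range(316,380,4)))
E
```

```text
tcp px [334.934 190.575] blob [340 188  10  27 144] [344.181 201.382] rect ((343.7059326171875, 200.82354736328125), (25.223705291748047, 7.761139392852783), 75.96376037597656) t 18.3 0.053484351931446884 1.1067879278380133 [-0.006 -0.082  0.004]
176 103/176  47/ 87  46/ 89  47/ 81  48/ 75  49/110  43/ 71  44/ 86  45/ 90 122/149 133/152 134/131 135/149 133/159 132/158 134/148
180 104/162  50/101  52/ 99  52/108  52/108  50/108  50/113  48/116  54/122 109/168 106/171 116/171 136/148 127/144 134/126 136/158
184 101/172  52/157  52/142  52/158  52/158  52/156  53/159  51/151  49/136 112/160 121/160 115/173 112/164 121/156 115/164 121/166
188 106/ 96  91/131  91/168  46/167  55/115  53/121  48/159  39/218  70/153  98/153 126/138 124/161 118/164 123/154 121/146 111/167
192 107/ 93 113/ 95 108/ 90  47/ 97  49/ 94  54/ 95  44/181  37/225 103/ 67 109/ 68 124/136 128/153 126/148 132/149 132/147 136/129
196  95/ 86 106/ 94 119/ 90  46/ 99  54/ 95  53/136  40/206  39/223 104/ 86 114/ 58 120/160 149/ 99 120/164 129/156 128/167 124/169
200 131/ 78 129/ 79 145/ 72  56/ 96  54/ 99  50/147  42/201  
[... 558 characters left out ...]
 145/ 72 119/ 47 165/ 54 165/ 71 138/ 85
220 146/ 49 132/ 58 133/ 50 125/ 59 125/ 49  46/ 99  44/158  43/192  40/205 126/ 81 155/ 69 143/ 64  45/189  35/235 124/ 68 152/ 72
224 148/ 57 136/116 135/102 143/100 141/ 76  95/ 59  57/112  72/103 138/118 136/142 138/100  76/ 67  59/129  48/121  55/209 167/ 64
228 136/ 90 141/116 138/ 76 140/106 143/ 96 136/122 139/117 137/121 137/145 141/136 151/ 76 141/ 65  59/133  45/226  25/245 111/ 94
232 132/ 83 132/106 137/ 84 143/ 96 138/ 96 134/137 137/140 135/144 135/147 142/140 140/126 123/ 52  66/105  46/228  26/244  40/240
236 145/ 65 160/ 67 158/ 68 143/ 91 118/136 134/150 134/137 138/144 137/145 137/143 138/140 141/ 67  83/ 77  45/220  28/243  26/244
```

Request:
apply_moves:
  targets:
    - {"travel":[0,0,0],"roll":0,"jaw":53.32}
    - {"travel":[0,0,0],"roll":0,"jaw":53.32}
    - {"travel":[0,0,0],"roll":0,"jaw":53.32}
    - {"travel":[0,0,0],"roll":0,"jaw":53.32}
    - {"travel":[0,0,0],"roll":0,"jaw":53.32}

```text
clock: 18.85
tool_pos: [0.4697, -0.1307, 0.0926]
orientation: [180.0, 0.0, 175.2]
force: [-0.2, -0.3, 0.5]
opening: 0.0534
gripper_force: 0.4
```

```bash
sed -i 's/u-28:u+30/u-28:u+24/g;s/(0,0,90),(180,40,255)/(0,0,120),(180,62,255)/' h.py
python3 - <<'E'
from h import *
np.set_printoptions(precision=3,suppress=True)
def edges(s):
    h=cv2.cvtColor(s,cv2.COLOR_RGB2HSV)
    L=[]
    for v in range(196,224,2):
        u=np.where(h[v,322:362,1]<70)[0]+322; L.append((v,u.min(),u.max()))
    L=np.array(L);print(L.T);print(np.degrees(np.arctan([np.polyfit(L[:10,0],L[:10,k],1)[0] for k in(1,2)])))
edges(cv2.imread("pics/k.png")[:,:,::-1]); edges(jarang())
E
```

```text
[[196 198 200 202 204 206 208 210 212 214 216 218 220 222]
 [327 327 328 328 329 329 331 331 331 332 333 334 334 335]
 [350 347 348 348 348 349 349 350 349 349 350 350 361 361]]
[16.38   3.295]
tcp px [334.97  190.604] blob [319 179  33  48 631] [339.276 199.96 ] rect ((335.0, 202.5), (47.0, 32.0), 90.0) t 18.85 0.05343321032953661 0.4231402701771003 [0.049 0.099 0.082]
[[196 198 200 202 204 206 208 210 212 214 216 218 220 222]
 [327 327 327 328 328 328 328 328 329 329 329 330 331 331]
 [350 346 346 347 347 347 347 347 347 347 347 347 361 361]]
[ 6.397 -2.603]
```

Request:
apply_moves:
  targets:
    - {"travel":[0,0,2],"roll":0,"jaw":53.32}
    - {"travel":[0,0,2],"roll":0,"jaw":53.32}
    - {"travel":[0,0,2],"roll":0,"jaw":53.32}
    - {"travel":[0,0,2],"roll":0,"jaw":53.32}
    - {"travel":[0,0,2],"roll":0,"jaw":53.32}
    - {"travel":[0,0,2],"roll":0,"jaw":53.32}
    - {"travel":[0,0,0],"roll":0,"jaw":53.32}
    - {"travel":[0,0,0],"roll":0,"jaw":53.32}

```text
clock: 19.7
tool_pos: [0.4697, -0.1307, 0.0804]
orientation: [-180.0, -0.0, 175.2]
force: [0.2, -0.2, 0.1]
opening: 0.0532
gripper_force: 0.0
```

Run:
```python
from h import *
np.set_printoptions(precision=3,suppress=True)
s=jarang();cv2.imwrite("pics/k2.png",cv2.resize(s[150:250,270:400],(780,600),interpolation=cv2.INTER_CUBIC)[:,:,::-1])
h=cv2.cvtColor(s,cv2.COLOR_RGB2HSV)
for v in range(196,236,2):
    u=np.where(h[v,322:356,1]<70)[0]+322; print(v,u.min() if len(u) else 0,u.max() if len(u) else 0)
```

```text
tcp px [334.924 194.921] blob [319 183  33  44 648] [339.767 201.486] rect ((335.0, 204.5), (43.0, 32.0), 90.0) t 19.7 0.05321734655177573 0.022302088564174483 [ 0.005 -0.078 -0.055]
196 330 350
198 330 349
200 330 349
202 330 349
204 330 349
206 330 349
208 330 349
210 330 349
212 330 349
214 330 349
216 330 348
218 331 347
220 331 347
222 331 347
224 332 346
226 336 344
228 0 0
230 0 0
232 0 0
234 0 0
```

View pics/k2.png

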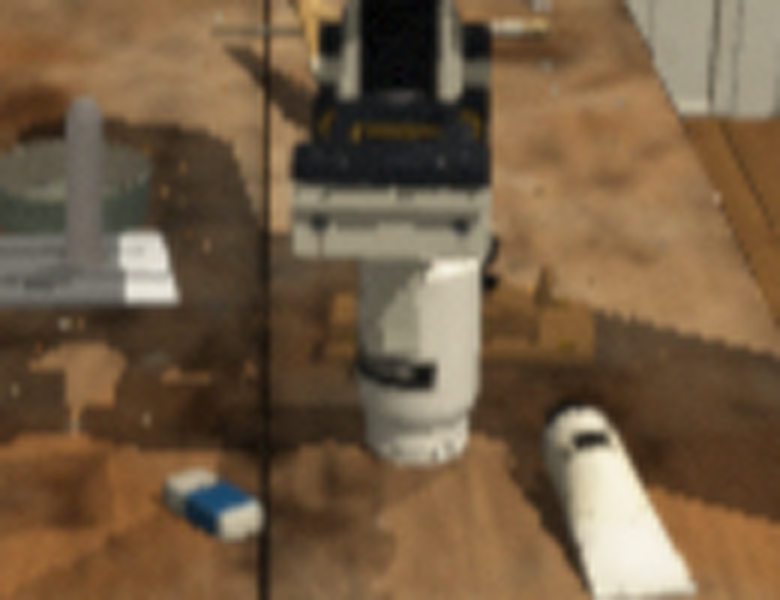

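The jar stands upright, mouth-down on the table between the fingers. Its axis is at about (420,360), roughly 11 mm nearer the robot than the finger centre at about (390). I'll open, recentre and grip it firmly.

Request:
apply_moves:
  targets:
    - {"travel":[0,0,0],"roll":0,"jaw":60}
    - {"travel":[0,0,0],"roll":0,"jaw":60}
    - {"travel":[4,0,0],"roll":0,"jaw":60}
    - {"travel":[4,0,0],"roll":0,"jaw":60}
    - {"travel":[3,0,0],"roll":0,"jaw":60}
    - {"travel":[0,0,0],"roll":0,"jaw":60}

```text
clock: 20.35
tool_pos: [0.4581, -0.1298, 0.0805]
orientation: [180.0, -0.0, 175.2]
force: [-0.3, -0.2, 0.7]
opening: 0.0598
gripper_force: 0.0
```

Request:
apply_moves:
  targets:
    - {"travel":[0,0,0],"roll":0,"jaw":56}
    - {"travel":[0,0,0],"roll":0,"jaw":54}
    - {"travel":[0,0,0],"roll":0,"jaw":52}
    - {"travel":[0,0,0],"roll":0,"jaw":45}
    - {"travel":[0,0,0],"roll":0,"jaw":45}
    - {"travel":[0,0,0],"roll":0,"jaw":45}

```text
clock: 20.95
tool_pos: [0.4588, -0.1298, 0.0805]
orientation: [180.0, 0.0, 175.2]
force: [0.3, -0.3, 0.3]
opening: 0.0528
gripper_force: 30.0
```

Request:
apply_moves:
  targets:
    - {"travel":[0,0,-20],"roll":0,"jaw":45}
    - {"travel":[0,0,-40],"roll":0,"jaw":45}
    - {"travel":[0,0,-45],"roll":0,"jaw":45}
    - {"travel":[0,0,-45],"roll":0,"jaw":45}
    - {"travel":[0,0,-35],"roll":0,"jaw":45}
    - {"travel":[0,0,-20],"roll":0,"jaw":45}
    - {"travel":[0,0,0],"roll":0,"jaw":45}
    - {"travel":[0,0,0],"roll":0,"jaw":45}

```text
clock: 21.75
tool_pos: [0.4583, -0.1296, 0.2849]
orientation: [180.0, -0.0, 175.2]
force: [-0.1, 0.2, -1.3]
opening: 0.0528
gripper_force: 30.0
```

Run:
```python
from h import *
np.set_printoptions(precision=4,suppress=True)
o=ctrl.get_obs();print(o["tool_pos"],o["opening"],o["gripper_force"],proj("side",o["tool_pos"]),proj("side",o["tool_pos"]-[0,0,.08]))
s=ctrl.snapshot("side");h=cv2.cvtColor(s,cv2.COLOR_RGB2HSV)
for v in range(108,156,3): print(v," ".join("%d/%d"%(h[v,u,1],h[v,u,2]) for u in range(320,358,3)))
```

```text
[ 0.4583 -0.1296  0.2849] 0.052770598895485125 29.999949099568397 [341.0977 116.489 ] [340.3587 148.8073]
108 108/64 109/54 107/50 121/55 110/58 98/47 50/92 54/89 51/90 148/133 47/156 47/157 42/159
111 107/62 109/56 112/48 96/53 8/67 42/104 47/92 50/91 54/90 47/185 43/180 46/160 45/160
114 104/64 102/55 102/35 103/52 44/92 46/100 49/89 51/90 50/101 47/129 38/221 43/165 47/159
117 100/61 110/58 124/33 104/49 42/92 45/101 49/93 57/98 51/135 43/189 41/194 42/162 45/158
120 117/61 109/54 96/32 122/46 51/80 45/91 54/95 51/135 52/138 41/191 40/192 46/161 48/155
123 103/62 101/53 103/37 99/54 45/97 44/105 47/92 51/139 52/141 41/193 40/193 44/161 47/156
126 104/59 109/49 110/37 99/49 45/85 43/96 48/100 51/150 51/149 40/193 41/193 47/158 45/154
129 98/101 101/106 112/100 124/107 47/76 45/68 57/90 51/105 51/119 41/195 40/192 125/139 130/131
132 107/119 103/119 133/146 132/137 40/45 45/45 38/54 48/53 43/102 42/196 39/192 122/157 136/144
135 132/174 135/170 134/164 135/160 35/22 36/28 32/32 11/23 47/86 42/194 40/191 120/142 130/137
138 119/172 122/169 128/164 134/160 48/91 45/97 49/104 47/141 44/162 42/193 43/189 112/155 113/162
141 50/87 58/88 34/82 33/86 46/89 47/108 43/142 46/167 42/182 41/187 42/171 117/159 110/162
144 136/169 132/156 128/147 127/147 95/110 47/93 40/101 46/121 41/136 47/142 84/137 118/147 116/152
147 127/163 111/170 108/160 116/163 69/96 42/97 47/142 43/166 43/185 40/197 62/172 10/76 75/153
150 139/173 123/185 116/160 121/162 114/134 46/116 49/140 44/139 43/174 45/170 105/143 129/128 102/117
153 138/148 136/144 126/186 126/150 128/137 122/128 104/130 91/137 95/134 110/142 111/145 97/157 87/164
```

Request:
apply_moves:
  targets:
    - {"travel":[-15,3,0],"roll":0,"jaw":45}
    - {"travel":[-25,4,0],"roll":0,"jaw":45}
    - {"travel":[-30,5,0],"roll":0,"jaw":45}
    - {"travel":[-30,5,0],"roll":0,"jaw":45}
    - {"travel":[-25,5,0],"roll":0,"jaw":45}
    - {"travel":[-18,3.7,0],"roll":0,"jaw":45}
    - {"travel":[0,0,0],"roll":0,"jaw":45}
    - {"travel":[0,0,0],"roll":0,"jaw":45}
    - {"travel":[0,0,0],"roll":0,"jaw":45}

```text
clock: 22.7
tool_pos: [0.6028, -0.1161, 0.2845]
orientation: [-180.0, -0.1, 175.2]
force: [0.1, 0.4, -1.4]
opening: 0.0527
gripper_force: 30.0
```

Run:
```python
from h import *
np.set_printoptions(precision=4,suppress=True)
o=ctrl.get_obs();p=o["tool_pos"];print(p,o["opening"],[proj("side",p-[0,0,k]) for k in(0,.08,.12)])
s=ctrl.snapshot("side");h=cv2.cvtColor(s,cv2.COLOR_RGB2HSV)
for v in range(112,196,3): print(v," ".join("%d/%d"%(h[v,u,1],h[v,u,2]) for u in range(264,306,3)))
```

```text
[ 0.6028 -0.1161  0.2845] 0.05269051447996426 [array([280.5753, 118.1441]), array([281.8556, 150.7958]), array([282.4641, 166.3146])]
112 39/171 41/168 37/164 40/96 51/90 47/93 50/97 40/183 50/159 82/125 131/37 112/57 107/55 112/50
115 41/167 40/165 39/104 47/97 49/93 49/93 51/140 46/139 35/225 39/220 110/37 118/56 104/59 106/53
118 33/160 44/186 48/90 47/93 55/92 48/101 50/137 39/189 41/197 43/178 104/32 109/56 118/54 109/54
121 46/212 44/220 49/93 40/89 52/98 52/138 52/142 42/196 41/198 41/186 105/39 117/48 111/55 112/59
124 41/99 35/144 44/76 50/101 53/102 53/140 53/145 41/193 40/198 41/187 94/38 118/52 114/56 107/57
127 101/71 31/73 36/56 42/97 53/105 51/149 50/148 44/195 41/200 40/187 81/44 107/50 112/59 106/58
130 173/78 179/80 157/99 45/85 50/102 53/136 51/140 41/193 40/198 42/189 145/123 153/128 151/132 144/129
133 10/26 26/20 20/26 45/63 48/80 46/88 47/103 43/195 40/199 43/191 141/96 131/101 134/177 126/158
136 68/60 63/77 57/71 37/48 45/63 26/40 39/26 42/195 40/197 41/188 25/71 130/141 130/176 126/172
139 73/59 65/59 71/68 47/76 35/58 48/69 46/78 40/193 43/197 41/187 130/10
[... 1236 characters left out ...]
/77
175 228/140 208/131 115/82 65/98 59/91 59/95 33/139 32/197 62/90 70/84 132/91 119/62 113/70 113/72
178 249/136 202/129 59/91 61/92 53/91 55/93 34/142 35/199 59/95 67/88 58/83 125/53 135/91 101/73
181 233/138 219/128 53/87 56/113 48/107 48/121 34/144 33/200 50/92 46/78 48/59 132/95 123/60 110/67
184 233/138 218/132 53/63 50/72 45/85 48/95 36/148 32/199 48/75 46/67 64/56 106/53 114/67 95/62
187 235/137 213/132 54/61 47/70 48/85 41/75 37/151 32/199 50/72 35/72 90/74 102/55 121/59 104/66
190 228/141 183/141 17/211 22/187 17/176 17/120 35/154 33/204 20/204 17/206 20/208 43/120 109/68 114/78
193 202/139 157/153 19/211 20/209 17/209 19/172 35/180 30/216 18/215 20/218 20/218 22/207 116/75 112/73
```

The jar's rim (centre u≈283.3) lines up with the peg (u≈283.7), so I'll lower it.

Request:
apply_moves:
  targets:
    - {"travel":[0,0,15],"roll":0,"jaw":45}
    - {"travel":[0,0,15],"roll":0,"jaw":45}
    - {"travel":[0,0,10],"roll":0,"jaw":45}
    - {"travel":[0,0,6],"roll":0,"jaw":45}
    - {"travel":[0,0,6],"roll":0,"jaw":45}
    - {"travel":[0,0,6],"roll":0,"jaw":45}

```text
clock: 23.35
tool_pos: [0.6036, -0.1161, 0.2276]
orientation: [180.0, 0.1, 175.2]
force: [0.2, -0.1, -1.5]
opening: 0.0526
gripper_force: 30.0
```

Request:
apply_moves:
  targets:
    - {"travel":[0,0,10],"roll":0,"jaw":45}
    - {"travel":[0,0,10],"roll":0,"jaw":45}
    - {"travel":[0,0,10],"roll":0,"jaw":45}
    - {"travel":[0,0,8],"roll":0,"jaw":45}
    - {"travel":[0,0,4],"roll":0,"jaw":45}
    - {"travel":[0,0,2],"roll":0,"jaw":45}
    - {"travel":[0,0,0],"roll":0,"jaw":45}

```text
clock: 24.05
tool_pos: [0.6034, -0.1161, 0.1833]
orientation: [-180.0, -0.0, 175.2]
force: [-0.1, -0.2, -1.4]
opening: 0.0527
gripper_force: 30.0
```

Request:
apply_moves:
  targets:
    - {"travel":[0,0,1],"roll":0,"jaw":45}
    - {"travel":[0,0,1],"roll":0,"jaw":45}
    - {"travel":[0,0,0],"roll":0,"jaw":45}

```text
clock: 24.35
tool_pos: [0.6034, -0.1161, 0.1816]
orientation: [180.0, 0.0, 175.2]
force: [0.6, -0.1, -1.8]
opening: 0.0529
gripper_force: 30.0
```

Request:
apply_moves:
  targets:
    - {"travel":[0,0,1],"roll":0,"jaw":45}
    - {"travel":[0,0,1],"roll":0,"jaw":45}
    - {"travel":[0,0,0],"roll":0,"jaw":45}

```text
clock: 24.65
tool_pos: [0.6032, -0.1161, 0.1793]
orientation: [-180.0, -0.0, 175.2]
force: [0.2, 0.3, -1.3]
opening: 0.0528
gripper_force: 30.0
```

Request:
apply_moves:
  targets:
    - {"travel":[0,0,1],"roll":0,"jaw":45}
    - {"travel":[0,0,1],"roll":0,"jaw":45}
    - {"travel":[0,0,0],"roll":0,"jaw":45}

```text
clock: 24.95
tool_pos: [0.6032, -0.1161, 0.1773]
orientation: [180.0, -0.0, 175.2]
force: [-0.1, 0.5, -1.3]
opening: 0.0528
gripper_force: 30.0
```

Request:
apply_moves:
  targets:
    - {"travel":[0,0,1],"roll":0,"jaw":45}
    - {"travel":[0,0,0.7],"roll":0,"jaw":45}
    - {"travel":[0,0,0],"roll":0,"jaw":45}

```text
clock: 25.25
tool_pos: [0.6035, -0.1162, 0.1759]
orientation: [-180.0, 0.0, 175.2]
force: [-0.4, -0.2, 0.8]
opening: 0.0527
gripper_force: 30.0
```

Request:
apply_moves:
  targets:
    - {"travel":[0,0,0.7],"roll":0,"jaw":45}
    - {"travel":[0,0,0.5],"roll":0,"jaw":45}
    - {"travel":[0,0,0],"roll":0,"jaw":45}

```text
clock: 25.55
tool_pos: [0.6036, -0.1162, 0.1753]
orientation: [-180.0, 0.1, 175.2]
force: [-2.2, -0.8, 5.0]
opening: 0.053
gripper_force: 30.0
```

Contact came at the predicted height. Releasing.

Request:
apply_moves:
  targets:
    - {"travel":[0,0,-0.7],"roll":0,"jaw":52.5}
    - {"travel":[0,0,0],"roll":0,"jaw":53}
    - {"travel":[0,0,0],"roll":0,"jaw":53.5}
    - {"travel":[0,0,0],"roll":0,"jaw":56}
    - {"travel":[0,0,0],"roll":0,"jaw":64}
    - {"travel":[0,0,0],"roll":0,"jaw":70}
    - {"travel":[0,0,0],"roll":0,"jaw":70}
    - {"travel":[0,0,-5],"roll":0,"jaw":70}
    - {"travel":[0,0,-10],"roll":0,"jaw":70}
    - {"travel":[0,0,-20],"roll":0,"jaw":70}

```text
clock: 26.55
tool_pos: [0.6027, -0.1161, 0.21]
orientation: [-180.0, -0.1, 175.2]
force: [1.7, -0.3, 0.2]
opening: 0.0697
gripper_force: 0.0
```

Request:
apply_moves:
  targets:
    - {"travel":[0,0,-35],"roll":0,"jaw":70}
    - {"travel":[0,0,-35],"roll":0,"jaw":70}
    - {"travel":[30,-20,0],"roll":0,"jaw":70}
    - {"travel":[40,-40,0],"roll":0,"jaw":70}
    - {"travel":[40,-40,0],"roll":0,"jaw":70}
    - {"travel":[40,-40,0],"roll":0,"jaw":70}
    - {"travel":[0,-40,0],"roll":0,"jaw":70}
    - {"travel":[0,0,0],"roll":0,"jaw":70}
    - {"travel":[0,0,0],"roll":0,"jaw":70}
    - {"travel":[0,0,0],"roll":0,"jaw":70}

```text
clock: 27.55
tool_pos: [0.4542, -0.2699, 0.2807]
orientation: [180.0, 0.0, 175.2]
force: [-0.5, -0.1, 0.1]
opening: 0.0704
gripper_force: 0.0
```

Run:
```python
from h import *
np.set_printoptions(precision=4,suppress=True)
o=ctrl.get_obs();print(o["tool_pos"],o["force"])
F=np.array([.6035,-.1162,.095]);print([proj("side",F+[0,0,k]) for k in(0,.095)])
s=ctrl.snapshot("side");h=cv2.cvtColor(s,cv2.COLOR_RGB2HSV)
for v in range(142,206,3): print(v," ".join("%d/%d"%(h[v,u,1],h[v,u,2]) for u in range(243,306,3)))
```

```text
[ 0.4542 -0.2699  0.2807] [-0.4608 -0.0641  0.0923]
[array([283.2067, 192.093 ]), array([281.7997, 156.4806])]
142 54/152 30/159 24/107 47/173 141/103 157/120 148/138 149/128 60/60 65/63 69/59 68/64 66/70 76/70 67/69 132/93 131/97 127/116 119/142 116/156 109/155
145 42/162 30/169 31/166 54/181 137/112 127/131 128/138 127/129 119/135 111/106 82/65 77/63 78/69 115/89 124/127 128/131 135/136 126/138 129/138 127/143 123/133
148 27/152 25/142 48/161 68/142 117/140 115/151 115/153 115/155 120/142 120/142 120/144 121/145 124/130 129/117 128/128 131/134 134/135 133/142 134/139 133/128 133/128
151 30/154 27/151 115/138 114/141 117/150 113/153 124/148 127/144 128/133 131/128 124/128 125/137 120/128 126/113 128/128 128/129 128/134 130/137 131/142 127/139 120/138
154 24/125 45/131 140/95 139/125 135/140 136/139 136/139 136/141 131/138 136/133 134/126 130/129 114/139 99/149 95/156 104/135 128/134 129/146 122/148 111/147 110/153
157 19/80 26/99 164/101 169/113 167/125 167/134 166/138 163/141 164/135 155/133 148/131 41/212 38/212 39/209 39/209 39/208 41/198 89/158 116/134 113/133 112/150
160 19/108
[... 1764 characters left out ...]
4/96 43/95 43/132 43/188 35/182 39/191 46/162 22/177 23/167 121/74 115/73
196 13/95 16/97 18/86 19/164 21/174 18/174 17/177 20/183 20/181 22/173 20/178 21/180 27/171 35/146 41/155 29/184 21/160 20/162 20/162 113/79 110/81
199 18/97 16/97 20/117 19/201 21/198 21/199 20/208 17/191 19/184 21/179 20/179 19/176 20/181 22/185 22/185 23/188 20/187 23/189 22/197 100/123 103/82
202 16/97 21/99 29/62 176/107 168/108 122/146 125/147 123/147 125/147 128/143 128/136 120/136 124/121 130/120 130/100 141/83 132/83 129/125 130/135 129/121 118/127
205 13/99 16/96 23/102 132/85 127/90 132/120 133/144 135/136 137/140 141/107 131/117 144/113 136/114 138/124 129/130 135/113 131/119 131/134 129/138 128/133 133/123
```

The jar stands upright on the tray (u 275–295, rim at v≈195), the bracket is still seated, and the arm is clear. Handing in.

```bash
python3 -c "
from plant import ctrl
print(ctrl.close_job())"
```

```text
the job is handed in; nothing more can be done
None
```

I handed the job in at about 28 s of the 67 s allowed. The bracket is hooked in and pressed home, with the orange stop pushed down under it. The jar stands mouth-down over the peg, released, and the arm is clear. I checked this by contact heights and camera readings; the hand-in returned no verdict.

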